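Lay out a consolidation cell for its calibration check

ROBOT

A 7-joint arm with a two-finger parallel gripper is mounted at the origin on the work surface. World frame = base frame: x ahead of the robot, y to its left, z up, the work surface at z = 0. Lengths are in m, angles in degrees, forces in N, time in s.
With the tool pointing down it reaches from about 0.425 to 0.875 m from the base axis. Payload 4.7 kg.
Tool frame: the origin (TCP) lies midway between the tips of the shut fingers; the grasp point (between the pads) lies env.grip_point_offset behind it (env.grip_point_offset is the distance from the TCP to the grasp point, in m); z points along the fingers, y is the line along which they close (so a half turn about z gives the same grasp; the last joint's range is limited). The gripper opens to 87 mm and grips with 3 to 60 N. Pads are 19 mm wide; open, the fingers measure 117 mm over their backs; the gripper's body (75 mm by 190 mm) begins 51 mm behind the grasp point.
Start: joints at [74.949, 18.392, -4.016, 83.108, 1.295, 78.541, -3.26], TCP at [0.178, -0.625, 0.223] pointing down, gripper open.
Joint ranges: [-163.93, 163.93], [-17.29, 119.83], [-79.2, 71.16], [3.27, 140.29], [-89.18, 269.18], [5.43, 117.66], [-154.24, 154.24]. Speed limits (degrees/s): [147.25, 147.25, 180, 180, 180, 180, 180].

INTERFACE

Orientations are given as [roll, pitch, yaw] about the fixed x, y, z axes, in that order (R = Rz(yaw) Ry(pitch) Rx(roll)).
In Python, from cell import env gives the robot as it stands.
- The arm moves only by the shell command python3 -m creep 'ROWS' [FORCE]. ROWS is a JSON object of lists of equal length, an entry for each row: "translation": the shift along the tool's x, y, z in units of 0.08 m (1.0 is 0.08 m), a list of three; "turn": the turn, a rotation vector about the tool's x, y, z in units of 180 degrees (1.0 is 180 degrees), a list of three; "grip": the opening, from 0 (shut) to 1 (fully open). In form: {"translation": [[x, y, z], ...], "turn": [[ax, ay, az], ...], "grip": [grip, ...]}. A call has 1 to 5 rows; each row shifts and turns the commanded pose from where the row before left it, along the tool's axes as they then stand; what a row does not reach is not made up. A row lasts 1/8 s, in which the tool goes at most 62.5 mm and 10.7 degrees, less where a joint would pass 70% of its speed; a pose out of reach is approached as far as the arm can. A call with a number of a shift or a turn outside -1 to 1 is refused whole. A call with a gripper value outside its range is refused whole. The fingers move at their own pace and stop on an object; FORCE is the grip in N (left out, the last holds). Time passes only in rows, so rows that do not move let the fingers close. It gives the time, the measured TCP pose, the force, the opening and the grip force at its end, in the units of the state.
- env.get_obs(): the state, without advancing time (a new reading comes with each control period).
- env.read_camera(name): name is "scene" or "top"; returns a dict with "frame" (420x560x3 uint8, red, green, blue), "z_map" (420x560 float32, m along the optical axis (not along the pixel's ray), 0 where there is no reading), "K" (3x3 intrinsics, pixels), "rvec" (rotation vector, rad) and "tvec" (3), from world to camera coordinates, as OpenCV has them. Camera axes: x right, y down, z forward; pixel columns grow to the right and rows downward; lengths in m; the calibration is good to about 2 mm. A picture is of the moment at which its call begins.
- env.sign_off(): hands the job in; it is judged then, once.
The state is a dict: "time_s": time; "qpos": joint angles; "joint_velocities": joint speeds; "effort": joint torques, N m; "tool_pos": TCP position; "tool_rot": TCP orientation; "force": force on the tool from outside, world axes, zero at the start; "wrist_torque": the same for the moment, N m; "grip_width": finger opening in m; "grasp_force": force on a finger pad.
Only numpy, scipy, OpenCV 4.12 (cv2) and the standard library are available. Lean on these libraries where they do the work, as an engineer would, in place of code of your own. Each camera call takes 0.05 s, during which the arm holds its last target. There are 200 camera calls.

TASK

Lay out the black consolidation cell for its calibration check: put the wide porous stone centred on the cell's raised brass seat, and the solid steel disc centred on top of that stone. Stand the open cutting ring on the bench halfway between the cell and the steel mortar, and the loading cap, knob up, on the bench on the cell's other side, so that mortar, ring, cell and cap make one straight, evenly spaced row. Leave the small porous stone, the black-lidded pot and the brass weight where they are.

Things in the scene. Friction and masses are not known exactly. Their poses are not given: they have to be found in the camera images.
- cell: consolidation cell base, fixed to the bench: a black disc 100 mm across and 25 mm high, with a raised flat brass seat 66 mm across and 10 mm high in its middle (seat top 35 mm above the bench; low bolt heads 3 mm high stand on the black rim). Origin: centre of the underside, on the bench; z up. Its y axis lies along the line through the mortar's centre; the mortar is on its +y or its -y side, which varies.
- mortar: steel mortar, fixed to the bench: an open round bowl on a foot, 96 mm across and 75 mm high. Origin: centre of the underside, on the bench. Always 240 mm from the cell's centre.
- wide_stone: the wide porous stone, loose: flat beige disc 60 mm across, 12 mm thick. Origin: centre of the underside; z up.
- steel_disc: calibration disc, loose: solid plain steel disc 50 mm across, 20 mm thick, no hole and no knob. Origin: centre of the underside; z up.
- ring: cutting ring, loose: open steel ring 58 mm outside, 50 mm inside (wall 4 mm), 20 mm high. Origin: centre of the underside; z up.
- cap: loading cap, loose: aluminium disc 50 mm across, 12 mm thick, with a central knob 20 mm across and 24 mm high on top (36 mm in all). Origin: centre of the underside; z up, towards the knob.
- small_stone: bystander, loose: small porous stone, flat beige disc 38 mm across, 12 mm thick. Origin: centre of the underside.
- pot: bystander, loose: low round white plastic pot with a flat black screw lid, 57 mm across, 32 mm high. Origin: centre of the underside.
- weight: bystander, loose: brass laboratory weight 34 mm across with a small knob, 45 mm high. Origin: centre of the underside.
Things that resemble listed ones, but are neither listed nor needed, are in the scene too. Leave any green look-alike of the steel_disc alone. Leave any red look-alike of the wide_stone alone.

How it is judged (in metres and radians):
At the end, for the whole second after the job is handed in: Wide stone flat on the seat, steel disc flat on it, each centred within 8 mm (disc within 12 of the cell). Ring between cell and mortar, cap beyond the cell: upright on the bench, within 15 mm of the line and of 120 mm from the cell; ring under 136, cap over 340 mm from the mortar. All at rest (horizontal distance between wide_stone and cell below 0.008 m and z of wide_stone in the frame of cell between 0.031 and 0.039 m and angle between each of wide_stone, ring, cap, steel_disc's own z axis and vertical below 0.1 rad and horizontal distance between steel_disc and wide_stone below 0.008 m and horizontal distance between steel_disc and cell below 0.012 m and z of steel_disc in the frame of cell between 0.043 and 0.051 m and x of ring in the frame of cell between -0.015 and 0.015 m and horizontal distance between ring and cell between 0.105 and 0.135 m and horizontal distance between ring and mortar below 0.136 m and height (world z) of ring between -0.005 and 0.005 m and x of cap in the frame of cell between -0.015 and 0.015 m and horizontal distance between cap and cell between 0.105 and 0.135 m and horizontal distance between cap and mortar above 0.34 m and height (world z) of cap between -0.005 and 0.005 m and linear speed of each of wide_stone, steel_disc, ring, cap below 0.02 m/s and angular speed of each of wide_stone, steel_disc, ring, cap below 0.3 rad/s); the robot touches nothing.
It fails at once if the small stone is moved by more than 20 mm (distance of small_stone from where it was at the start of the episode above 0.02 m).
It fails at once if the pot is moved by more than 20 mm (distance of pot from where it was at the start of the episode above 0.02 m).
It fails at once if the brass weight is moved by more than 20 mm (distance of weight from where it was at the start of the episode above 0.02 m).
It also fails if it takes over 86 s, if anything falls off the work surface, if the arm or the gripper's body presses on something with over 40 N, if the wrist force passes 120 N, or if a joint passes its speed limit or range.

## Working session

There is one attempt and no reset: what is moved stays moved. The work goes in short steps, Python scripts to look and compute and a shell command to move; the robot and the scene stay as the last step left them, time stands still between calls to the robot, and variables do not carry over. Pictures are saved under pics/ and viewed, at most 14 in all, crops included, and the job is handed in when it is done.

```bash
ls; mkdir -p pics; python3 - <<'E'
from cell import env
import cv2
print(env.get_obs(), env.grip_point_offset)
for n in("top","scene"):
    c=env.read_camera(n); cv2.imwrite(f"pics/{n}0.png",c["frame"][:,:,::-1]); print(n,c["K"],c["rvec"],c["tvec"])
E
```

```text
pics
{'time_s': 0.0, 'qpos': array([74.94966278, 18.43987671, -4.01653484, 83.17655437,  1.29638194,
       78.54037762, -3.25957271]), 'joint_velocities': array([-0.02060582,  0.02670805, -0.0368585 , -0.05157933, -0.01220974,
       -0.03768053, -0.05942468]), 'effort': array([ 4.71169369e-04, -4.91298938e+01, -4.03821375e-01, -3.12528920e+01,
       -6.40775403e-02,  4.35592909e-02,  1.48785712e-04]), 'tool_pos': array([ 0.1774156 , -0.62473081,  0.22143792]), 'tool_rot': array([-1.79888518e+02,  6.84841366e-03,  1.58617855e+01]), 'force': array([ 0.62631105, -0.00884501,  0.71560547]), 'wrist_torque': array([ 0.01427933, -0.01550447,  0.02252959]), 'grasp_force': 0.0, 'grip_width': 0.08715189003326317} 0.0187
top [[546.32682203   0.         271.27337315]
 [  0.         546.32682203 212.86088106]
 [  0.           0.           1.        ]] [ 2.20332039 -2.1448309   0.08410279] [0.0282834  0.49384098 1.45215404]
scene [[538.16654127   0.         285.5781878 ]
 [  0.         538.16654127 209.17166921]
 [  0.           0.           1.        ]] [ 1.74102839  1.59853422 -0.77558518] [-0.08913274 -0.26678041  1.65758333]
```

View pics/top0.png

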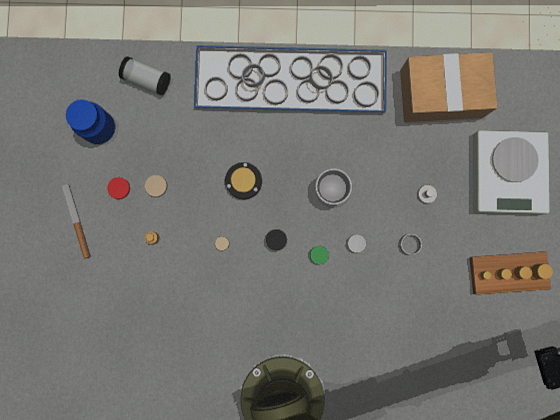

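View pics/scene0.png

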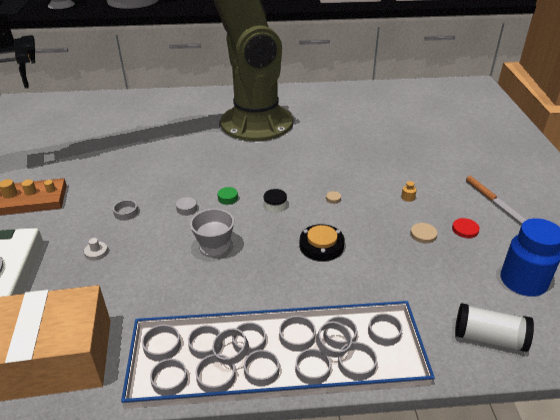

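Top view: cell (243,180), mortar (333,187). wide_stone candidates: beige (155,186), red (118,188, look-alike) and small beige (222,243, small_stone), so I take (155,186). steel_disc candidates: grey (357,243), green (319,255, look-alike) and pot (276,240), so I take (357,243). Ring: single one at (411,244), not those in the tray. Cap: (428,194), not the weight at (151,238).

```bash
cat > h.py <<'E'
from cell import env
import cv2, numpy as np
def world(name):
    c=env.read_camera(name); R=cv2.Rodrigues(c["rvec"])[0]; z=c["z_map"].astype(float)
    v,u=np.mgrid[:z.shape[0],:z.shape[1]]; K=c["K"]
    p=np.stack([(u-K[0,2])/K[0,0]*z,(v-K[1,2])/K[1,1]*z,z],-1)
    P=(p-c["tvec"].ravel())@R
    P[z==0]=np.nan
    return c["frame"],P
def blob(P,uv,top,r=22,tol=.004):
    """points of the surface at height `top` round pixel uv: centroid, circle centre/diameter, median height, n"""
    u,v=uv; h=P.shape
    vv,uu=np.mgrid[:h[0],:h[1]]
    m=(np.hypot(uu-u,vv-v)<r)&(abs(P[...,2]-top)<tol)
    q=P[m]
    if len(q)<5: return None
    (cx,cy),rad=cv2.minEnclosingCircle(q[:,:2].astype(np.float32))
    return np.round(q[:,:2].mean(0),4),np.round([cx,cy,2*rad],4),round(float(np.median(q[:,2])),4),len(q)
E
python3 - <<'E'
from h import *
F,P=world("top")
o=dict(cell=((243,180),.035,22),mortar=((333,187),.075,26),wide=((155,186),.012,16),disc=((357,243),.02,15),ring=((411,244),.02,15),cap=((428,194),.012,15),capknob=((428,194),.036,15),small=((222,243),.012,12),pot=((276,240),.032,15),weight=((151,238),.045,12),red=((118,188),.012,14),green=((319,255),.02,14))
for k,(uv,t,r) in o.items(): print(k,blob(P,uv,t,r))
print("bench z",np.nanmedian(P[200:230,180:260,2]))
c=cv2.resize(F[150:275,100:450,::-1],(800,286),interpolation=cv2.INTER_CUBIC); cv2.imwrite("pics/crop.png",c)
E
```

```text
cell (array([0.5809, 0.1202]), array([0.5785, 0.1222, 0.0943]), 0.0349, 412)
mortar (array([ 0.5652, -0.1202]), array([ 0.5638, -0.1193,  0.0951]), 0.0749, 206)
wide (array([0.5608, 0.3593]), array([0.5592, 0.36  , 0.0792]), 0.0118, 304)
disc (array([ 0.4179, -0.1892]), array([ 0.4184, -0.1897,  0.0496]), 0.0203, 202)
ring (array([ 0.4185, -0.3337]), array([ 0.4199, -0.3348,  0.0588]), 0.02, 83)
cap (array([ 0.5569, -0.3801]), array([ 0.5583, -0.3895,  0.0698]), 0.0122, 174)
capknob (array([ 0.5587, -0.3807]), array([ 0.5579, -0.3803,  0.0202]), 0.0354, 37)
small (array([0.4094, 0.1728]), array([0.41  , 0.1675, 0.0497]), 0.0121, 114)
pot (array([0.4224, 0.0264]), array([0.4225, 0.0267, 0.0565]), 0.0319, 274)
weight (array([0.4188, 0.3621]), array([0.419 , 0.3622, 0.0195]), 0.044, 34)
red (array([0.5528, 0.4616]), array([0.5486, 0.4615, 0.0671]), 0.0121, 300)
green (array([ 0.3845, -0.0899]), array([ 0.385 , -0.0893,  0.0493]), 0.0201, 205)
bench z 0.00019641724584490615
```

View pics/crop.png

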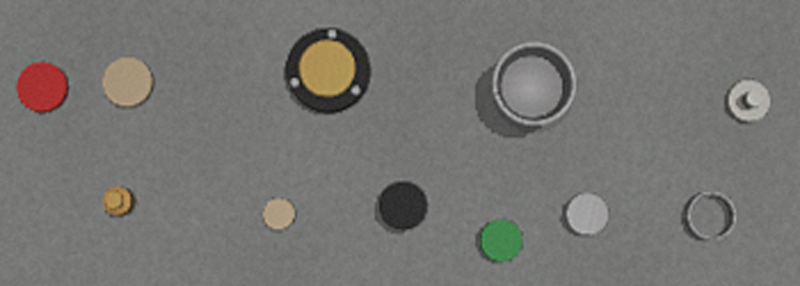

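The crop confirms the choices: plain grey disc, beige wide stone beside the red one, cap with knob, lone ring. Mortar to cell measures 0.241 m. Targets: ring (0.573, 0.000), cap (0.589, 0.240). First I turn the tool to yaw 90, so tool x = +y, tool y = +x and z is down.

```bash
python3 -m creep '{"translation":[[0,0,0],[0,0,0],[0,0,0],[0,0,0],[0,0,0]],"turn":[[0,0,-0.055],[0,0,-0.055],[0,0,-0.055],[0,0,-0.055],[0,0,-0.055]],"grip":[1,1,1,1,1]}' 20
python3 -m creep '{"translation":[[0,0,0],[0,0,0],[0,0,0],[0,0,0]],"turn":[[0,0,-0.055],[0,0,-0.055],[0,0,-0.027],[0,0,0]],"grip":[1,1,1,1]}'
```

```text
time_s: 0.78
tool_pos: [0.1775, -0.6251, 0.2221]
tool_rot: [-180.0, -0.0, 65.7]
force: [0.6, 1.6, 0.6]
grip_width: 0.0871
grasp_force: 0.0
time_s: 1.27
tool_pos: [0.1775, -0.6251, 0.2222]
tool_rot: [-180.0, -0.0, 90.0]
force: [-0.4, -0.6, 0.0]
grip_width: 0.0869
grasp_force: 0.0
```

```bash
python3 -m creep '{"translation":[[0.382,0.595,0],[0.382,0.595,0],[0.382,0.595,0],[0.382,0.595,0],[0.382,0.595,0]],"turn":[[0,0,0],[0,0,0],[0,0,0],[0,0,0],[0,0,0]],"grip":[1,1,1,1,0.6]}'
python3 -m creep '{"translation":[[0.382,0.595,0],[0.382,0.595,0],[0.382,0.595,0],[0,0,0.7],[0,0,0.7]],"turn":[[0,0,0],[0,0,0],[0,0,0],[0,0,0],[0,0,0]],"grip":[0.6,0.6,0.6,0.6,0.6]}'
python3 -m creep '{"translation":[[0,0,0],[0,0,0]],"turn":[[0,0,0],[0,0,0]],"grip":[0.6,0.6]}'
python3 - <<'E'
from h import *
F,P=world("scene")
cv2.imwrite("pics/cap1.png",cv2.resize(F[180:290,30:200,::-1],(680,440),interpolation=cv2.INTER_CUBIC))
E
```

```text
time_s: 1.9
tool_pos: [0.4168, -0.4713, 0.2226]
tool_rot: [-180.0, 0.0, 89.9]
force: [-0.4, -1.1, -0.3]
grip_width: 0.0826
grasp_force: 0.0
time_s: 2.52
tool_pos: [0.5596, -0.38, 0.1097]
tool_rot: [179.9, 0.1, 90.0]
force: [-0.2, -1.8, -0.8]
grip_width: 0.0519
grasp_force: 0.0
time_s: 2.78
tool_pos: [0.5593, -0.3814, 0.1127]
tool_rot: [179.9, 0.1, 90.0]
force: [1.5, -0.1, 1.3]
grip_width: 0.0524
grasp_force: 0.0
```

View pics/cap1.png

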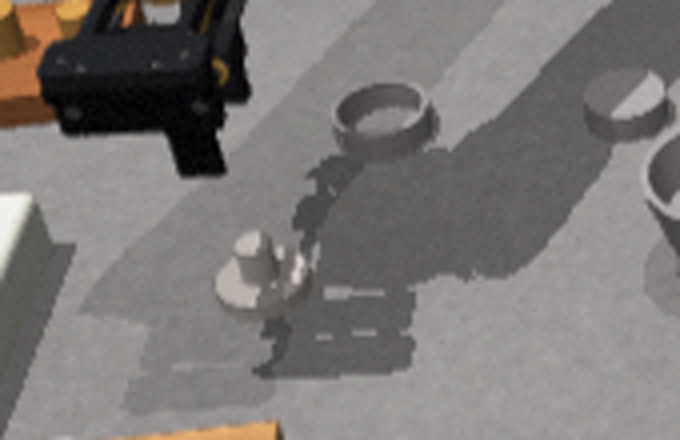

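Fingers (crop 200,150) hang above the cap (crop 258,290), agreeing with the pose. Descend and grip the knob.

```bash
python3 -m creep '{"translation":[[0,0,0.4],[0,0,0.4],[0,0,0.37],[0,0,0],[0,0,0]],"turn":[[0,0,0],[0,0,0],[0,0,0],[0,0,0],[0,0,0]],"grip":[0.6,0.6,0.6,0.6,0]}' 20
python3 -m creep '{"translation":[[0,0,0],[0,0,0],[0,0,0],[0,0,0],[0,0,0]],"turn":[[0,0,0],[0,0,0],[0,0,0],[0,0,0],[0,0,0]],"grip":[0,0,0,0,0]}'
python3 -m creep '{"translation":[[0,0,0],[0,0,-0.3],[0,0,-0.7],[0,0,-0.7],[0,0,0]],"turn":[[0,0,0],[0,0,0],[0,0,0],[0,0,0],[0,0,0]],"grip":[0,0,0,0,0]}'
```

```text
time_s: 3.45
tool_pos: [0.5602, -0.3818, 0.02]
tool_rot: [179.8, 0.1, 90.0]
force: [-0.2, 0.3, -0.6]
grip_width: 0.0474
grasp_force: 0.0
time_s: 4.08
tool_pos: [0.5584, -0.3809, 0.0175]
tool_rot: [180.0, 0.0, 90.0]
force: [-1.8, 0.3, 4.4]
grip_width: 0.0189
grasp_force: 20.0
time_s: 4.7
tool_pos: [0.5614, -0.382, 0.1584]
tool_rot: [179.5, 0.3, 90.0]
force: [0.5, 0.5, -1.4]
grip_width: 0.0194
grasp_force: 20.0
```

```bash
python3 -m creep '{"translation":[[0.4,0.03,0],[0.66,0.03,0],[0.68,0.03,0],[0.68,0.03,0],[0.68,0.03,0]],"turn":[[0,0,0],[0,0,0],[0,0,0],[0,0,0],[0,0,0]],"grip":[0,0,0,0,0]}'
python3 -m creep '{"translation":[[0.68,0.03,0],[0.68,0.03,0],[0.68,0.03,0],[0.68,0.03,0],[0.68,0.03,0]],"turn":[[0,0,0],[0,0,0],[0,0,0],[0,0,0],[0,0,0]],"grip":[0,0,0,0,0]}'
python3 -m creep '{"translation":[[0.68,0.03,0],[0.576,0.03,0],[0,0,0],[0,0,0],[0,0,0]],"turn":[[0,0,0],[0,0,0],[0,0,0],[0,0,0],[0,0,0]],"grip":[0,0,0,0,0]}'
```

```text
time_s: 5.32
tool_pos: [0.5691, -0.1307, 0.1509]
tool_rot: [-179.9, -0.0, 90.0]
force: [0.6, 0.6, -0.4]
grip_width: 0.0194
grasp_force: 20.0
time_s: 5.95
tool_pos: [0.5811, 0.1406, 0.151]
tool_rot: [-179.9, 0.0, 90.0]
force: [0.4, -0.7, -1.5]
grip_width: 0.0192
grasp_force: 20.0
time_s: 6.58
tool_pos: [0.5872, 0.2375, 0.152]
tool_rot: [-179.9, 0.1, 89.9]
force: [0.2, 0.6, -1.4]
grip_width: 0.0192
grasp_force: 20.0
```

```bash
python3 -m creep '{"translation":[[0.03,0.02,0.6],[0,0,0.6],[0,0,0.35],[0,0,0.1],[0,0,0]],"turn":[[0,0,0],[0,0,0],[0,0,0],[0,0,0],[0,0,0]],"grip":[0,0,0,0,0]}'
python3 -m creep '{"translation":[[0,0,0],[0,0,0]],"turn":[[0,0,0],[0,0,0]],"grip":[0,0]}'
```

```text
time_s: 7.2
tool_pos: [0.589, 0.2414, 0.0213]
tool_rot: [180.0, 0.0, 89.9]
force: [0.8, 0.3, -0.8]
grip_width: 0.0195
grasp_force: 20.0
time_s: 7.45
tool_pos: [0.5895, 0.2426, 0.0224]
tool_rot: [179.9, -0.0, 90.0]
force: [-1.2, 0.4, -1.2]
grip_width: 0.0197
grasp_force: 20.0
```

```bash
python3 -m creep '{"translation":[[0,0,0.04],[0,0,0.02],[0,0,0]],"turn":[[0,0,0],[0,0,0],[0,0,0]],"grip":[0,0,0]}'
python3 -m creep '{"translation":[[0,0,0],[0,0,0],[0,0,0],[0,0,0]],"turn":[[0,0,0],[0,0,0],[0,0,0],[0,0,0]],"grip":[0.5,0.5,0.5,0.5]}'
python3 -m creep '{"translation":[[0,0,-0.3],[0,0,-0.6],[0,0,-0.6],[0.3,-0.1,0],[0.3,-0.1,0]],"turn":[[0,0,0],[0,0,0],[0,0,0],[0,0,0],[0,0,0]],"grip":[0.5,0.5,1,1,1]}'
python3 -m creep '{"translation":[[0.3,-0.1,0],[0.3,-0.05,0],[0.25,0,0],[0,0,0],[0,0,0]],"turn":[[0,0,0],[0,0,0],[0,0,0],[0,0,0],[0,0,0]],"grip":[1,1,1,1,1]}'
python3 - <<'E'
from h import *
F,P=world("scene")
for k,uv,t,r in (("wide",(424,233),.012,18),("cell",(322,237),.035,20)): print(k,blob(P,uv,t,r,.003))
cv2.imwrite("pics/w1.png",cv2.resize(F[130:290,270:500,::-1],(690,480),interpolation=cv2.INTER_CUBIC))
E
```

```text
time_s: 7.82
tool_pos: [0.5889, 0.2424, 0.0175]
tool_rot: [179.9, 0.0, 90.0]
force: [-2.2, -2.0, 6.9]
grip_width: 0.0195
grasp_force: 20.0
time_s: 8.32
tool_pos: [0.5884, 0.2422, 0.0159]
tool_rot: [-180.0, 0.0, 90.0]
force: [0.5, -0.6, 0.1]
grip_width: 0.0427
grasp_force: 0.0
time_s: 8.95
tool_pos: [0.5729, 0.2905, 0.137]
tool_rot: [179.9, -0.0, 89.9]
force: [-0.1, 0.6, -0.7]
grip_width: 0.0656
grasp_force: 0.0
time_s: 9.57
tool_pos: [0.561, 0.3571, 0.1358]
tool_rot: [-180.0, 0.1, 90.0]
force: [-0.4, -0.9, 0.8]
grip_width: 0.087
grasp_force: 0.0
wide (array([0.5613, 0.3592]), array([0.5597, 0.3587, 0.0649]), 0.0119, 342)
cell (array([0.581 , 0.1197]), array([0.5812, 0.1203, 0.0713]), 0.035, 456)
```

View pics/w1.png

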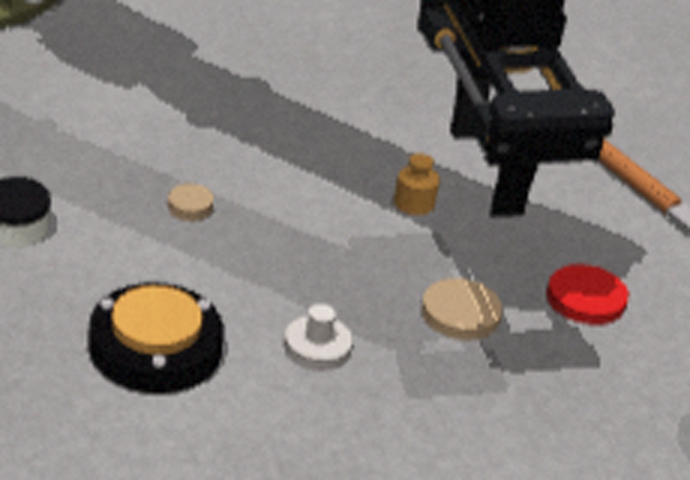

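Cap stands upright beyond the cell, and both cameras agree on the stone and cell. Grip the wide stone.

```bash
python3 -m creep '{"translation":[[0.02,0,0.6],[0,0,0.6],[0,0,0.35],[0,0,0.06],[0,0,0]],"turn":[[0,0,0],[0,0,0],[0,0,0],[0,0,0],[0,0,0]],"grip":[1,1,1,1,1]}' 25
python3 -m creep '{"translation":[[0,0,0],[0,0,0]],"turn":[[0,0,0],[0,0,0]],"grip":[1,1]}'
```

```text
time_s: 10.25
tool_pos: [0.5613, 0.3595, 0.0081]
tool_rot: [179.9, -0.0, 90.0]
force: [-0.4, -0.7, 0.5]
grip_width: 0.0868
grasp_force: 0.0
time_s: 10.5
tool_pos: [0.5613, 0.3603, 0.0088]
tool_rot: [179.9, -0.1, 90.0]
force: [-0.3, -0.1, -0.3]
grip_width: 0.0871
grasp_force: 0.0
```

```bash
python3 -m creep '{"translation":[[-0.01,0,0.055],[0,0,0],[0,0,0],[0,0,0],[0,0,0]],"turn":[[0,0,0],[0,0,0],[0,0,0],[0,0,0],[0,0,0]],"grip":[1,0,0,0,0]}'
python3 -m creep '{"translation":[[0,0,0],[0,0,0],[0,0,-0.1],[0,0,-0.6],[0,0,-0.6]],"turn":[[0,0,0],[0,0,0],[0,0,0],[0,0,0],[0,0,0]],"grip":[0,0,0,0,0]}'
python3 -m creep '{"translation":[[0,0,0],[0,0,0]],"turn":[[0,0,0],[0,0,0]],"grip":[0,0]}'
```

```text
time_s: 11.12
tool_pos: [0.5605, 0.359, 0.0029]
tool_rot: [180.0, 0.0, 90.0]
force: [0.1, -0.1, -0.1]
grip_width: 0.0596
grasp_force: 25.0
time_s: 11.75
tool_pos: [0.5601, 0.3588, 0.108]
tool_rot: [-179.9, 0.0, 90.0]
force: [0.9, -0.1, -1.2]
grip_width: 0.0591
grasp_force: 25.0
time_s: 12.0
tool_pos: [0.5603, 0.3586, 0.1068]
tool_rot: [180.0, 0.0, 90.0]
force: [0.3, -0.2, -0.7]
grip_width: 0.0589
grasp_force: 25.0
```

```bash
python3 -m creep '{"translation":[[-0.4,0.052,0],[-0.6,0.052,0],[-0.65,0.052,0],[-0.65,0.052,0],[-0.5,0.052,0]],"turn":[[0,0,0],[0,0,0],[0,0,0],[0,0,0],[0,0,0]],"grip":[0,0,0,0,0]}'
python3 -m creep '{"translation":[[-0.18,0,0],[0,0,0],[0,0,0.3],[0,0,0.2],[0,0,0]],"turn":[[0,0,0],[0,0,0],[0,0,0],[0,0,0],[0,0,0]],"grip":[0,0,0,0,0]}'
python3 -m creep '{"translation":[[0,0,0],[0,0,0]],"turn":[[0,0,0],[0,0,0]],"grip":[0,0]}'
python3 - <<'E'
from h import *
print(env.get_obs()["tool_pos"])
F,P=world("scene")
cv2.imwrite("pics/w2.png",cv2.resize(F[150:290,220:420,::-1],(700,490),interpolation=cv2.INTER_CUBIC))
F,P=world("top")
for z in(.068,.071,.074): print(blob(P,(243,180),z,26,.003))
E
```

```text
time_s: 12.62
tool_pos: [0.5803, 0.1315, 0.105]
tool_rot: [-179.8, 0.1, 89.9]
force: [-0.1, -0.0, -0.5]
grip_width: 0.059
grasp_force: 25.0
time_s: 13.25
tool_pos: [0.5797, 0.1221, 0.0653]
tool_rot: [-179.8, -0.0, 90.2]
force: [-0.1, -0.5, -0.2]
grip_width: 0.0591
grasp_force: 25.0
time_s: 13.5
tool_pos: [0.5819, 0.1211, 0.0678]
tool_rot: [179.9, -0.0, 90.0]
force: [0.5, 0.8, 0.1]
grip_width: 0.059
grasp_force: 25.0
[0.58193553 0.12107957 0.06776848]
None
None
None
```

View pics/w2.png

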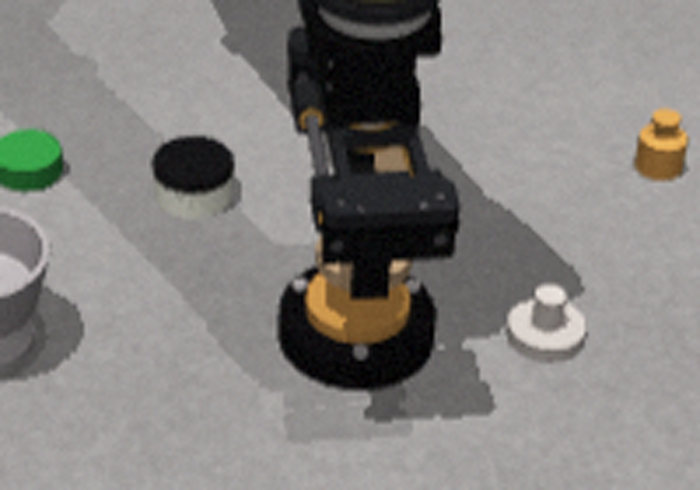

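Stone is held over the seat (crop 365,275 above 358,310). Lower it.

```bash
python3 -m creep '{"translation":[[-0.01,-0.01,0.2],[0,0,0.1],[0,0,0.03],[0,0,0],[0,0,0]],"turn":[[0,0,0],[0,0,0],[0,0,0],[0,0,0],[0,0,0]],"grip":[0,0,0,0,0]}'
python3 -m creep '{"translation":[[0,0,0.02],[0,0,0.02],[0,0,0]],"turn":[[0,0,0],[0,0,0],[0,0,0]],"grip":[0,0,0]}'
```

```text
time_s: 14.22
tool_pos: [0.5808, 0.1199, 0.0408]
tool_rot: [180.0, -0.0, 90.0]
force: [-0.3, 0.6, -0.9]
grip_width: 0.0593
grasp_force: 25.0
time_s: 14.6
tool_pos: [0.5807, 0.1198, 0.0378]
tool_rot: [180.0, 0.0, 90.0]
force: [-0.8, -0.3, 3.3]
grip_width: 0.0592
grasp_force: 25.0
```

```bash
python3 -m creep '{"translation":[[0,0,0],[0,0,0],[0,0,0],[0,0,-0.2],[0,0,-0.5]],"turn":[[0,0,0],[0,0,0],[0,0,0],[0,0,0],[0,0,0]],"grip":[1,1,1,1,1]}'
python3 -m creep '{"translation":[[0,0,-0.6],[-0.35,-0.2,-0.1],[-0.55,-0.3,0],[-0.6,-0.31,0],[-0.6,-0.31,0]],"turn":[[0,0,0],[0,0,0],[0,0,0],[0,0,0],[0,0,0]],"grip":[1,1,1,1,1]}'
python3 -m creep '{"translation":[[-0.6,-0.31,0],[-0.6,-0.31,0],[-0.57,-0.3,0],[0,0,0.3],[0,0,0]],"turn":[[0,0,0],[0,0,0],[0,0,0],[0,0,0],[0,0,0]],"grip":[1,1,1,1,1]}'
python3 - <<'E'
from h import *
print(env.get_obs()["tool_pos"])
F,P=world("scene")
print("stone S",blob(P,(322,232),.047,26,.004)); print("disc",blob(P,(187,206),.02,15,.003))
cv2.imwrite("pics/d1.png",cv2.resize(F[130:290,130:380,::-1],(750,480),interpolation=cv2.INTER_CUBIC))
F,P=world("top"); print("stone T",blob(P,(243,180),.047,22,.004)); print("cap",blob(P,(198,176),.036,20),blob(P,(198,176),.012,20))
E
```

```text
time_s: 15.22
tool_pos: [0.5792, 0.1195, 0.093]
tool_rot: [-179.8, 0.0, 90.0]
force: [0.5, 0.3, 0.4]
grip_width: 0.0868
grasp_force: 0.0
time_s: 15.85
tool_pos: [0.4906, -0.0494, 0.1506]
tool_rot: [179.9, 0.0, 90.1]
force: [0.4, -0.6, 0.3]
grip_width: 0.087
grasp_force: 0.0
time_s: 16.48
tool_pos: [0.4165, -0.1895, 0.125]
tool_rot: [-179.9, -0.1, 90.0]
force: [-0.5, 0.3, -0.3]
grip_width: 0.0867
grasp_force: 0.0
[ 0.4164596  -0.18952123  0.12502796]
stone S (array([0.5827, 0.1209]), array([0.581 , 0.1216, 0.0638]), 0.0468, 408)
disc (array([ 0.4189, -0.1894]), array([ 0.4173, -0.1884,  0.0558]), 0.0199, 199)
stone T (array([0.5815, 0.1213]), array([0.5818, 0.1209, 0.0602]), 0.0472, 319)
cap (array([0.5897, 0.2409]), array([0.5894, 0.2403, 0.0192]), 0.0366, 34) (array([0.5898, 0.2411]), array([0.5876, 0.2472, 0.1071]), 0.0113, 165)
```

View pics/d1.png

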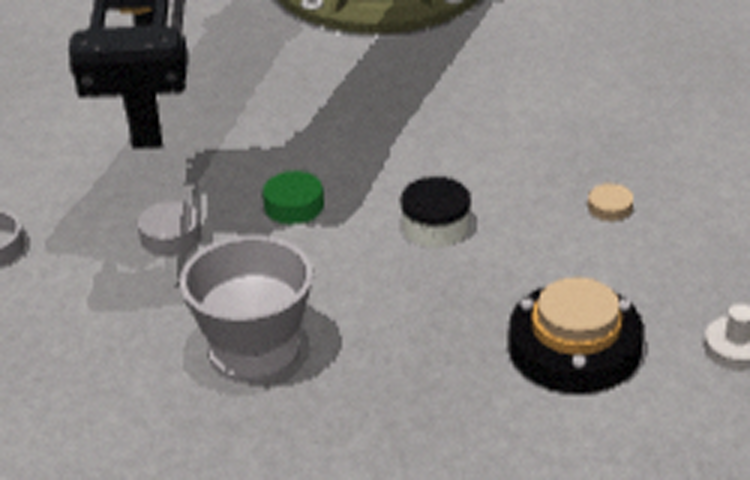

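Stone sits centred and flat on the seat; fingers are above the grey disc (crop 168,225). Descend and grip.

```bash
python3 -m creep '{"translation":[[0,0.015,0.6],[0,0,0.5],[0,0,0.3],[0,0,0.07],[0,0,0]],"turn":[[0,0,0],[0,0,0],[0,0,0],[0,0,0],[0,0,0]],"grip":[1,1,1,1,1]}' 30
python3 -m creep '{"translation":[[0,0,0],[0,0,0]],"turn":[[0,0,0],[0,0,0]],"grip":[1,0]}'
python3 -m creep '{"translation":[[0,0,0],[0,0,0],[0,0,0],[0,0,0],[0,0,0]],"turn":[[0,0,0],[0,0,0],[0,0,0],[0,0,0],[0,0,0]],"grip":[0,0,0,0,0]}'
```

```text
time_s: 17.2
tool_pos: [0.4197, -0.1897, 0.0087]
tool_rot: [179.9, 0.0, 90.1]
force: [-0.3, 0.2, 0.3]
grip_width: 0.0871
grasp_force: 0.0
time_s: 17.45
tool_pos: [0.4194, -0.1903, 0.0088]
tool_rot: [179.9, 0.1, 90.0]
force: [0.6, -0.6, -0.8]
grip_width: 0.0825
grasp_force: 0.0
time_s: 18.08
tool_pos: [0.4182, -0.1898, 0.0077]
tool_rot: [-179.9, -0.0, 90.0]
force: [-1.0, -0.4, 1.8]
grip_width: 0.0491
grasp_force: 30.0
```

```bash
python3 -m creep '{"translation":[[0,0,-0.2],[0,0,-0.6],[0,0,-0.7],[0,0,-0.5],[0.3,0.16,0]],"turn":[[0,0,0],[0,0,0],[0,0,0],[0,0,0],[0,0,0]],"grip":[0,0,0,0,0]}'
python3 -m creep '{"translation":[[0.55,0.29,0],[0.6,0.31,0],[0.6,0.31,0],[0.6,0.31,0],[0.6,0.31,0]],"turn":[[0,0,0],[0,0,0],[0,0,0],[0,0,0],[0,0,0]],"grip":[0,0,0,0,0]}'
python3 -m creep '{"translation":[[0.43,0.24,0],[0.2,0.1,0],[0,0,0.4],[0,0,0],[0,0,0]],"turn":[[0,0,0],[0,0,0],[0,0,0],[0,0,0],[0,0,0]],"grip":[0,0,0,0,0]}'
python3 -m creep '{"translation":[[0,0,0],[0,0,0]],"turn":[[0,0,0],[0,0,0]],"grip":[0,0]}'
```

```text
time_s: 18.7
tool_pos: [0.4333, -0.1683, 0.1722]
tool_rot: [179.6, 0.3, 89.8]
force: [0.5, 0.8, -3.6]
grip_width: 0.0493
grasp_force: 30.0
time_s: 19.32
tool_pos: [0.5544, 0.0716, 0.1685]
tool_rot: [179.9, 0.0, 90.0]
force: [1.5, -0.6, -4.4]
grip_width: 0.049
grasp_force: 30.0
time_s: 19.95
tool_pos: [0.5812, 0.1196, 0.1366]
tool_rot: [180.0, 0.0, 89.9]
force: [0.0, -0.3, -2.8]
grip_width: 0.0492
grasp_force: 30.0
time_s: 20.2
tool_pos: [0.5815, 0.1204, 0.1367]
tool_rot: [179.9, 0.0, 90.0]
force: [0.0, 0.2, -2.3]
grip_width: 0.049
grasp_force: 30.0
```

```bash
python3 -m creep '{"translation":[[0.005,0,0.4],[0,0,0.35],[0,0,0.2],[0,0,0],[0,0,0]],"turn":[[0,0,0],[0,0,0],[0,0,0],[0,0,0],[0,0,0]],"grip":[0,0,0,0,0]}'
python3 -m creep '{"translation":[[0,0,0.04],[0,0,0],[0,0,0]],"turn":[[0,0,0],[0,0,0],[0,0,0]],"grip":[0,0,0]}'
```

```text
time_s: 20.82
tool_pos: [0.5819, 0.1214, 0.0609]
tool_rot: [179.9, -0.0, 90.0]
force: [-0.2, 0.3, -1.9]
grip_width: 0.0492
grasp_force: 30.0
time_s: 21.2
tool_pos: [0.5811, 0.121, 0.0568]
tool_rot: [180.0, 0.0, 90.0]
force: [1.2, 0.6, -3.6]
grip_width: 0.0493
grasp_force: 30.0
```

```bash
python3 -m creep '{"translation":[[0,0,0.02],[0,0,0],[0,0,0]],"turn":[[0,0,0],[0,0,0],[0,0,0]],"grip":[0,0,0]}'
python3 -m creep '{"translation":[[0,0,0.01],[0,0,0],[0,0,0]],"turn":[[0,0,0],[0,0,0],[0,0,0]],"grip":[0,0,0]}'
```

```text
time_s: 21.58
tool_pos: [0.5809, 0.121, 0.0549]
tool_rot: [-180.0, 0.0, 90.0]
force: [-0.1, -0.6, -2.5]
grip_width: 0.0494
grasp_force: 30.0
time_s: 21.95
tool_pos: [0.5809, 0.121, 0.0547]
tool_rot: [-180.0, 0.0, 90.0]
force: [-2.9, -1.4, 5.0]
grip_width: 0.0492
grasp_force: 30.0
```

```bash
python3 -m creep '{"translation":[[0,0,0],[0,0,0],[0,0,0],[0,0,0],[0,0,-0.2]],"turn":[[0,0,0],[0,0,0],[0,0,0],[0,0,0],[0,0,0]],"grip":[1,1,1,1,1]}'
python3 -m creep '{"translation":[[0,0,-0.6],[0,0,-0.6],[-0.4,-0.14,0],[-0.6,-0.22,0],[-0.67,-0.24,0]],"turn":[[0,0,0],[0,0,0],[0,0,0],[0,0,0],[0,0,0]],"grip":[1,1,1,1,1]}'
python3 -m creep '{"translation":[[-0.67,-0.24,0],[-0.67,-0.24,0],[-0.67,-0.24,0],[-0.67,-0.24,0],[-0.67,-0.24,0]],"turn":[[0,0,0],[0,0,0],[0,0,0],[0,0,0],[0,0,0]],"grip":[1,1,1,1,1]}'
python3 -m creep '{"translation":[[-0.5,-0.17,0],[-0.17,-0.06,0.3],[0,0,0.3],[0,0,0],[0,0,0]],"turn":[[0,0,0],[0,0,0],[0,0,0],[0,0,0],[0,0,0]],"grip":[1,1,1,1,1]}'
python3 - <<'E'
from h import *
print(env.get_obs()["tool_pos"])
F,P=world("scene")
print("disc S",blob(P,(322,222),.067,26,.004)); print("ring",blob(P,(125,210),.02,17,.003))
cv2.imwrite("pics/r1.png",cv2.resize(F[130:290,80:380,::-1],(750,400),interpolation=cv2.INTER_CUBIC))
F,P=world("top"); print("disc T",blob(P,(243,180),.067,22,.004))
E
```

```text
time_s: 22.58
tool_pos: [0.5799, 0.1207, 0.0695]
tool_rot: [-179.8, 0.0, 90.0]
force: [0.0, 0.4, 0.9]
grip_width: 0.0851
grasp_force: 0.0
time_s: 23.2
tool_pos: [0.533, -0.013, 0.1676]
tool_rot: [179.9, 0.0, 90.1]
force: [-0.1, -0.2, -0.2]
grip_width: 0.0865
grasp_force: 0.0
time_s: 23.82
tool_pos: [0.4369, -0.2823, 0.1677]
tool_rot: [179.9, 0.1, 90.1]
force: [1.4, 0.0, -0.3]
grip_width: 0.0872
grasp_force: 0.0
time_s: 24.45
tool_pos: [0.4197, -0.3343, 0.1197]
tool_rot: [179.9, 0.1, 90.1]
force: [-0.7, -0.3, -0.6]
grip_width: 0.0871
grasp_force: 0.0
[ 0.41966215 -0.33428667  0.11965068]
disc S (array([0.5826, 0.121 ]), array([0.5806, 0.122 , 0.0531]), 0.0668, 288)
ring (array([ 0.4209, -0.335 ]), array([ 0.4202, -0.3356,  0.0618]), 0.0194, 107)
disc T (array([0.5822, 0.1206]), array([0.5819, 0.1208, 0.0502]), 0.067, 229)
```

View pics/r1.png

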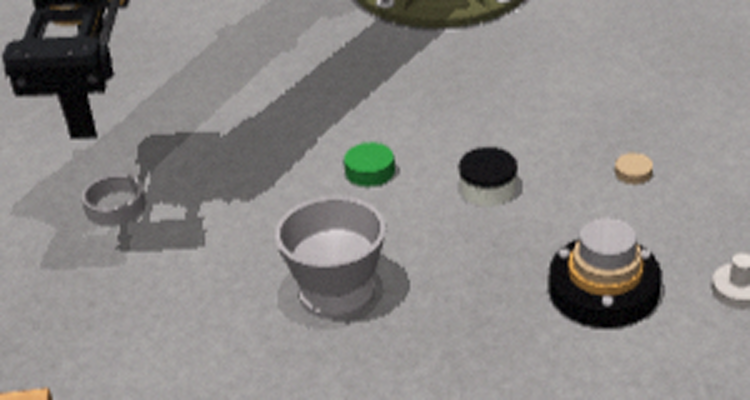

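Stack is centred (disc 0.582, 0.121 at 0.067); ring (crop 113,200) lies under the fingers. Grip the ring.

```bash
python3 -m creep '{"translation":[[0,0.005,0.6],[0,0,0.5],[0,0,0.25],[0,0,0.05],[0,0,0]],"turn":[[0,0,0],[0,0,0],[0,0,0],[0,0,0],[0,0,0]],"grip":[1,1,1,1,1]}' 15
python3 -m creep '{"translation":[[0,0,0],[0,0,0],[0,0,0],[0,0,0],[0,0,0]],"turn":[[0,0,0],[0,0,0],[0,0,0],[0,0,0],[0,0,0]],"grip":[0,0,0,0,0]}'
python3 -m creep '{"translation":[[0,0,0],[0,0,-0.2],[0,0,-0.6],[0,0,-0.7],[0,0,-0.3]],"turn":[[0,0,0],[0,0,0],[0,0,0],[0,0,0],[0,0,0]],"grip":[0,0,0,0,0]}'
```

```text
time_s: 25.18
tool_pos: [0.4199, -0.3347, 0.0072]
tool_rot: [179.9, 0.1, 90.0]
force: [0.3, 0.1, -0.4]
grip_width: 0.0868
grasp_force: 0.0
time_s: 25.8
tool_pos: [0.4192, -0.3344, 0.0064]
tool_rot: [180.0, 0.0, 90.0]
force: [-0.6, 0.1, 2.5]
grip_width: 0.0564
grasp_force: 15.0
time_s: 26.42
tool_pos: [0.4208, -0.3351, 0.1547]
tool_rot: [179.7, 0.2, 90.0]
force: [-0.5, 0.1, -0.5]
grip_width: 0.0566
grasp_force: 15.0
```

```bash
python3 -m creep '{"translation":[[0.35,0.16,0],[0.6,0.28,0],[0.65,0.29,0],[0.65,0.29,0],[0.65,0.29,0]],"turn":[[0,0,0],[0,0,0],[0,0,0],[0,0,0],[0,0,0]],"grip":[0,0,0,0,0]}'
python3 -m creep '{"translation":[[0.65,0.29,0],[0.43,0.2,0],[0.2,0.1,0],[0,0,0.4],[0,0,0.3]],"turn":[[0,0,0],[0,0,0],[0,0,0],[0,0,0],[0,0,0]],"grip":[0,0,0,0,0]}'
python3 -m creep '{"translation":[[0,0,0],[0,0,0]],"turn":[[0,0,0],[0,0,0]],"grip":[0,0]}'
```

```text
time_s: 27.05
tool_pos: [0.5244, -0.1006, 0.1512]
tool_rot: [179.9, 0.1, 90.0]
force: [0.3, 0.2, -0.4]
grip_width: 0.0568
grasp_force: 15.0
time_s: 27.68
tool_pos: [0.5709, 0.0006, 0.094]
tool_rot: [180.0, 0.0, 90.1]
force: [-0.1, -0.6, -0.4]
grip_width: 0.0565
grasp_force: 15.0
time_s: 27.92
tool_pos: [0.5717, 0.0003, 0.0955]
tool_rot: [179.9, 0.0, 90.0]
force: [-0.2, 0.1, -1.3]
grip_width: 0.0566
grasp_force: 15.0
```

```bash
python3 -m creep '{"translation":[[0,0.015,0.45],[0,0,0.4],[0,0,0.2],[0,0,0],[0,0,0]],"turn":[[0,0,0],[0,0,0],[0,0,0],[0,0,0],[0,0,0]],"grip":[0,0,0,0,0]}'
python3 -m creep '{"translation":[[0,0,0.04],[0,0,0.015],[0,0,0]],"turn":[[0,0,0],[0,0,0],[0,0,0]],"grip":[0,0,0]}'
```

```text
time_s: 28.55
tool_pos: [0.5735, 0.0003, 0.0117]
tool_rot: [179.9, 0.0, 90.0]
force: [0.2, 0.4, 0.1]
grip_width: 0.0566
grasp_force: 15.0
time_s: 28.92
tool_pos: [0.5726, 0.0001, 0.0064]
tool_rot: [180.0, 0.0, 90.0]
force: [-0.3, 0.7, 4.1]
grip_width: 0.0563
grasp_force: 15.0
```

Contact; release, retreat up and away, and check.

```bash
python3 -m creep '{"translation":[[0,0,0],[0,0,0],[0,0,0],[0,0,0],[0,0,-0.2]],"turn":[[0,0,0],[0,0,0],[0,0,0],[0,0,0],[0,0,0]],"grip":[1,1,1,1,1]}'
python3 -m creep '{"translation":[[0,0,-0.6],[0,0,-0.7],[0,0,-0.7],[-0.5,-0.2,0],[-0.6,-0.2,0]],"turn":[[0,0,0],[0,0,0],[0,0,0],[0,0,0],[0,0,0]],"grip":[1,1,1,1,1]}'
python3 -m creep '{"translation":[[-0.6,-0.2,0],[-0.6,-0.2,0],[-0.6,-0.2,0],[-0.6,-0.2,0],[-0.6,-0.2,0]],"turn":[[0,0,0],[0,0,0],[0,0,0],[0,0,0],[0,0,0]],"grip":[1,1,1,1,1]}'
python3 -m creep '{"translation":[[0,0,0],[0,0,0],[0,0,0]],"turn":[[0,0,0],[0,0,0],[0,0,0]],"grip":[1,1,1]}'
python3 - <<'E'
from h import *
F,P=world("top")
for k,(uv,t,r) in dict(disc=((243,178),.067,20),ring=((288,183),.02,15),capknob=((198,176),.036,15),mortar=((333,187),.075,26),small=((222,243),.012,12),pot=((276,240),.032,15),weight=((151,238),.045,12)).items(): print(k,blob(P,uv,t,r))
F,P=world("scene")
cv2.imwrite("pics/fin.png",cv2.resize(F[130:290,140:440,::-1],(750,400),interpolation=cv2.INTER_CUBIC))
E
```

```text
time_s: 29.55
tool_pos: [0.5709, 0.0002, 0.0211]
tool_rot: [-179.8, -0.0, 90.0]
force: [0.6, 0.6, 0.8]
grip_width: 0.0862
grasp_force: 0.0
time_s: 30.18
tool_pos: [0.5408, -0.0874, 0.1841]
tool_rot: [179.8, 0.1, 90.2]
force: [0.3, -1.3, -0.1]
grip_width: 0.0871
grasp_force: 0.0
time_s: 30.8
tool_pos: [0.46, -0.3292, 0.1832]
tool_rot: [179.9, 0.1, 90.0]
force: [0.3, 0.2, 1.1]
grip_width: 0.0869
grasp_force: 0.0
time_s: 31.18
tool_pos: [0.4613, -0.3261, 0.1824]
tool_rot: [180.0, 0.0, 90.2]
force: [0.3, 0.0, -0.4]
grip_width: 0.0869
grasp_force: 0.0
disc (array([0.5816, 0.1208]), array([0.5817, 0.1206, 0.0498]), 0.0671, 227)
ring (array([ 0.5749, -0.0008]), array([ 0.5737, -0.0012,  0.0577]), 0.0195, 74)
capknob (array([0.5893, 0.2413]), array([0.5893, 0.2411, 0.0197]), 0.036, 34)
mortar (array([ 0.5662, -0.1205]), array([ 0.5638, -0.1191,  0.0955]), 0.0751, 204)
small (array([0.4092, 0.1731]), array([0.4198, 0.1744, 0.0576]), 0.0116, 132)
pot (array([0.4228, 0.0267]), array([0.4226, 0.0266, 0.0565]), 0.0321, 285)
weight (array([0.4182, 0.3618]), array([0.4189, 0.3615, 0.0194]), 0.045, 37)
```

View pics/fin.png

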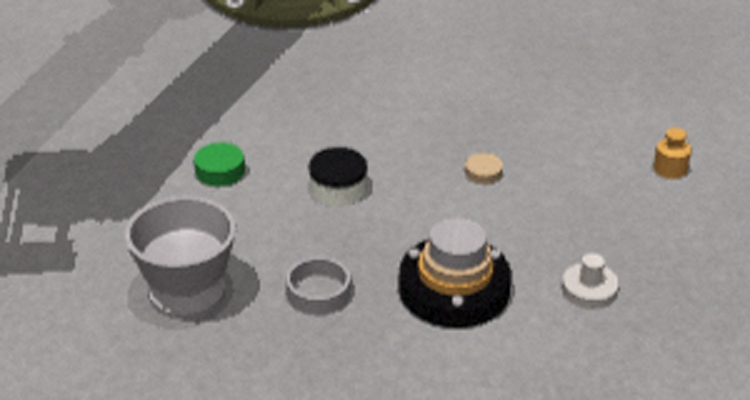

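The row reads mortar (182,255), ring (320,285), stacked cell (457,265) and cap (590,280). It is straight, evenly spaced and upright, and the bystanders have not moved.

```bash
python3 -c "
from cell import env
print(env.sign_off())"
```

```text
the job is handed in; nothing more can be done
None
```

The job is handed in with the wide stone and steel disc centred on the cell seat, and mortar, ring, cell and cap in one straight row about 120 mm apart. The bystanders have not moved, and it took about 31 s of the 86 s allowed; the hand-in call returned no verdict.

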